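Hang the S-hook in the yellow scoop's handle

TASK

Take the S-hook by its orange grip, lift it out of the dark wooden block, and hook it through the hole in the handle of the yellow scoop on the bamboo stool, so that it hangs there by itself over the end of the handle. The yellow scoop must stay lying on the stool where it is.

Things in the scene. Friction and masses are not known exactly. Their poses are not given: they have to be found in the camera images.
- hook_grip (a point): Centre of the orange grip tab (26 x 12 x 36 mm, pinch the 12 mm along y) atop a 75 g steel S-hook of 7 mm bar lying in its x-z plane, z up. Under the tab the upper bend opens downward: inner crown 23.5 mm below this point, free leg at x +20 mm, straight stem at x -20 mm. The stem runs down to the lower bend, which turns out to x -51.5 mm, underside 145 mm below this point.
- hook_tip (a point): Lower end of the free leg of the S-hook's upper bend, the end that goes down through the hole: 20 mm along the hook's x and 57.5 mm below the grip's centre. Axes as the grip's. At the start x points away from the robot, within 30 degrees.
- scoop_hole (a point): Centre of the 28 mm round hole, at the upper face of the yellow plastic scoop's flat level handle (50 mm wide, 6 thick, about 156 mm above the table). x: along the handle to the bowl, away from the robot; z up. The handle's end is 24 mm from here along -x. Hole and end overhang the stool, free space below. Scoop loose, 180 g; pressing hard tips it. The white scoop beside it is not meant.
- holder: Fixed dark wooden block, 80 (x) x 50 x 53 mm tall; origin at the centre of its underside, z up. The S-hook's lower bend stands in its pocket, 45 mm deep; the hook leans up to 5 degrees; the grip is 34 mm from the origin along +x. Lift the hook straight up 60 mm or more to free it.
- stool: Fixed low bamboo stool, top 280 (x) x 460 mm, 150 mm high; origin on the table under its centre, z up, -x its front edge facing the robot. Both scoops lie on it, handle ends about 55 mm over the front edge; a collar, a dumbbell and a 200 mm tall steel bottle stand farther back.

How it is judged (in metres and radians):
At the end, for the whole second after the job is handed in: The S-hook's free leg passes through the hole of the yellow scoop's handle: tip 14 mm or more below its upper face, within 22 mm of the hole's axis, grip above it, hook within 45 degrees of upright. The scoop lies on the stool, level within 10 degrees, its hole moved under 50 mm (z of hook_tip in the frame of scoop_hole below -0.014 m and z of hook_grip in the frame of scoop_hole above 0.012 m and horizontal distance between hook_tip and scoop_hole below 0.022 m and angle between hook_grip's own z axis and vertical below 0.8 rad and angle between scoop_hole's own z axis and vertical below 0.17 rad and height (world z) of scoop_hole above 0.145 m and distance of scoop_hole from where it was at the start of the episode below 0.05 m); the robot touches nothing.
It also fails if it takes over 45 s, if anything falls off the work surface, if the arm or the gripper's body presses on something with over 40 N, if the wrist force passes 120 N, or if a joint passes its speed limit or range.

ROBOT

A 6-joint arm with a two-finger parallel gripper is mounted at the origin on the work surface. World frame = base frame: x ahead of the robot, y to its left, z up, the work surface at z = 0. Lengths are in mm, angles in rad, forces in N, time in s.
With the tool pointing down it reaches from about 300 to 875 mm from the base axis. Payload 4.2 kg.
Tool frame: the origin (TCP) lies at the centre of the arm's flange, where the gripper is bolted on; the fingertips stand 173 mm ahead of it and the grasp point (between the pads) lies 155 mm ahead of it (env.pinch_z is the distance from the TCP to the grasp point, in mm); z points along the fingers, y is the direction in which the jaws open and shut (so a half turn about z gives the same grasp; the last joint's range is limited). The gripper opens to 85 mm and grips with 20 to 120 N. Pads are 22 mm wide; open, the fingers measure 114 mm over their backs; the gripper's body (76 mm by 85 mm) begins 54 mm behind the grasp point. The pads swing forward as they close: fully open they stand 13 mm farther back than shut.
Start: joints at [-1.285, 0.32, 1.565, -0, 1.257, -0.02], TCP at [173.105, -548.322, 404.738] pointing down, gripper open.
Joint ranges: [-3.11, 3.11], [-0.84, 2.01], [0.21, 2.61], [-1.34, 4.49], [0.05, 2.63], [-2.56, 2.56]. Speed limits (rad/s): [2.57, 2.57, 3.14, 3.14, 3.14, 3.14].

INTERFACE

Orientations are given as a rotation vector (axis times angle).
In Python, from station import env gives the robot as it stands.
- The arm moves only by the shell command python3 -m inch 'ROWS' [OPENING] [FORCE]. ROWS is text: rows parted by semicolons, each of 6 numbers parted by spaces: the shift along the tool's x, y, z in mm, then the turn, a rotation vector about the tool's x, y, z in rad. A call has 1 to 8 rows; each row shifts and turns the pose as measured when the row begins, along the tool's axes as they then stand; what a row does not reach is not made up. A row lasts 1/10 s, in which the tool goes at most 50 mm and 8.59 degrees, less where a joint would pass 70% of its speed; a pose out of reach is approached as far as the arm can. A call is refused whole if a number of a shift passes 50 or a number of a turn 0.15, either way. A call with a gripper value outside its range is refused whole. OPENING is the opening, from 0 (shut) to 1 (fully open), set as the call begins (- or left out, the last holds). The fingers move at their own pace and stop on an object; FORCE is the grip in N (left out, the last holds). Time passes only in rows, so rows that do not move let the fingers close. It gives the time, the measured TCP pose, the force and the opening at its end, in the units of the state.
- env.get_obs(): the state, without advancing time (a new reading comes with each control period).
- env.get_image(name): name is "side" or "top" or "wrist"; returns a dict with "color" (384x512x3 uint8, red, green, blue), "depth" (384x512 float32, mm along the optical axis (not along the pixel's ray), 0 where there is no reading), "mtx" (3x3 intrinsics, pixels), "pose" (4x4, takes a point from camera to world coordinates). Camera axes: x right, y down, z forward; pixel columns grow to the right and rows downward; lengths in mm; the calibration is good to about 2 mm. A picture is of the moment at which its call begins.
- env.hand_in(): hands the job in, once; it reports no verdict.
The state is a dict: "t": time; "joint_pos": joint angles; "qvel": joint speeds; "joint_torque": joint torques, N m; "tcp_pos": TCP position; "tcp_rot": TCP orientation; "wrist_force": force on the tool from outside, world axes, zero at the start; "torque": the same for the moment, N m; "gripper_width": finger opening in mm.
Only numpy, scipy, OpenCV 4.12 (cv2) and the standard library are available. Lean on these libraries where they do the work, as an engineer would, in place of code of your own. Each camera call takes 0.05 s, during which the arm holds its last target.

## Working session

There is one attempt and no reset: what is moved stays moved. The work goes in short steps, Python scripts to look and compute and a shell command to move; the robot and the scene stay as the last step left them, time stands still between calls to the robot, and variables do not carry over. Pictures are saved under pics/ and viewed, and the job is handed in when it is done.

```bash
ls; mkdir -p pics; cat > h.py <<'E'
import numpy as np, cv2
from scipy.spatial.transform import Rotation as R
from station import env
def snap(name,tag):
    im=env.get_image(name); cv2.imwrite(f'pics/{tag}.png',im['color'][:,:,::-1]); np.savez(f'pics/{tag}.npz',**im); return im
def pts(im):
    d=im['depth'];K=im['mtx'];v,u=np.mgrid[:d.shape[0],:d.shape[1]]
    c=np.stack([(u-K[0,2])/K[0,0]*d,(v-K[1,2])/K[1,1]*d,d],-1)
    return c@im['pose'][:3,:3].T+im['pose'][:3,3]
def ray(im,u,v,z):
    K=im['mtx'];r=im['pose'][:3,:3]@np.array([(u-K[0,2])/K[0,0],(v-K[1,2])/K[1,1],1.]);o=im['pose'][:3,3]
    return o+r*(z-o[2])/r[2]
def proj(im,p):
    c=im['pose'][:3,:3].T@(np.array(p)-im['pose'][:3,3]);q=im['mtx']@c;return q[:2]/q[2]
E
python3 - <<'E'
from h import *
for n in ['side','top','wrist']:
    im=snap(n,n+'0'); print(n,im['pose'].round(2).tolist(),im['mtx'].round(1).tolist())
print(env.get_obs())
E
```

```text
pics
side [[-0.75, -0.39, 0.54, 168.95], [-0.67, 0.46, -0.59, 443.78], [-0.01, -0.8, -0.6, 571.26], [0.0, 0.0, 0.0, 1.0]] [[353.7, 0.0, 256.0], [0.0, 353.7, 197.7], [0.0, 0.0, 1.0]]
top [[0.01, -0.99, 0.12, 484.59], [-1.0, -0.0, 0.01, 0.11], [-0.01, -0.12, -0.99, 994.84], [0.0, 0.0, 0.0, 1.0]] [[348.9, 0.0, 263.9], [0.0, 348.9, 189.9], [0.0, 0.0, 1.0]]
wrist [[0.3, -0.91, -0.29, 245.5], [-0.95, -0.29, -0.09, -525.15], [-0.0, 0.3, -0.95, 372.1], [0.0, 0.0, 0.0, 1.0]] [[335.1, 0.0, 256.7], [0.0, 335.1, 196.8], [0.0, 0.0, 1.0]]
{'t': 0.15, 'joint_pos': array([-1.28500015e+00,  3.20179762e-01,  1.56539719e+00, -1.72431481e-05,
        1.25737683e+00, -2.00083831e-02]), 'qvel': array([-0.0001701 , -0.00354751, -0.00447485,  0.00101831, -0.00087831,
        0.00099618]), 'joint_torque': array([ 2.43903205e-04, -4.15842497e+01, -2.34345978e+01, -3.94235497e-05,
        5.92073455e-03,  2.83750359e-05]), 'tcp_pos': array([ 173.07194417, -548.21690588,  404.05591206]), 'tcp_rot': array([-3.10360780e+00, -4.78290261e-01,  3.08700928e-04]), 'wrist_force': array([ 0.15491478, -0.98325217,  0.0131871 ]), 'torque': array([-0.06283672,  0.00747382,  0.00374084]), 'gripper_width': 85.32367631268902}
```

View pics/side0.png

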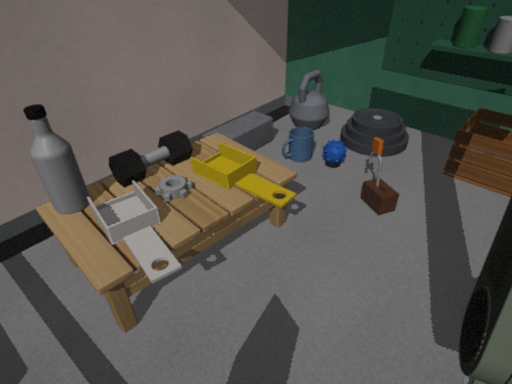

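View pics/top0.png

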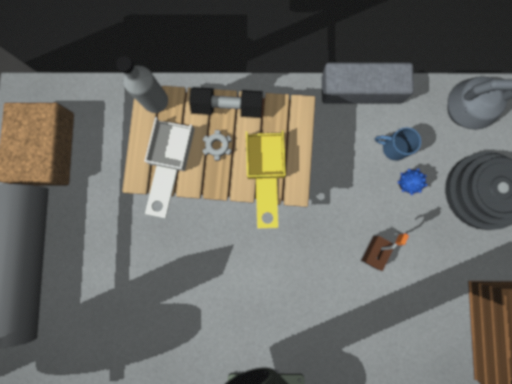

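View pics/wrist0.png

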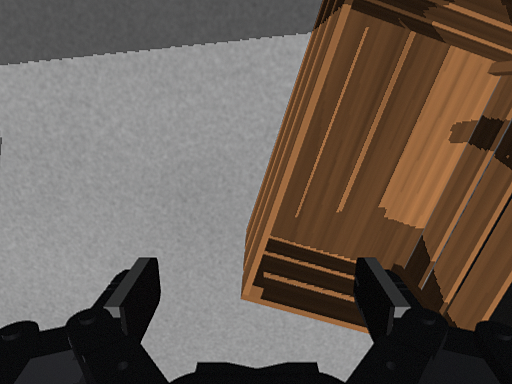

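The side view shows the orange grip at (377,147), the block at (379,196) and the yellow handle's hole at (279,196). In the top view the grip is at (402,239), the block at (379,252) and the hole at (267,217). The white scoop is on the left of the stool. Next I'll measure these.

```bash
python3 - <<'E'
from h import *
for n in ['side','top']:
    im=np.load(f'pics/{n}0.npz'); P=pts(im); hsv=cv2.cvtColor(im['color'],cv2.COLOR_RGB2HSV); H,S,V=[hsv[...,i].astype(int) for i in range(3)]
    print(n)
    o=(H>=4)&(H<=14)&(S>200)&(V>150); l,L,st,c=cv2.connectedComponentsWithStats(o.astype(np.uint8))
    for i in range(1,l):
        if st[i,4]>15: m=(L==i); print('orange',st[i],c[i].round(1),np.median(P[m],0).round(1),P[m].min(0).round(),P[m].max(0).round())
    y=(H>=22)&(H<=32)&(S>200)&(V>60)
    l,L,st,c=cv2.connectedComponentsWithStats(y.astype(np.uint8)); i=1+np.argmax(st[1:,4]); m=(L==i); print('yellow',st[i],c[i])
    cs,hi=cv2.findContours(m.astype(np.uint8),cv2.RETR_CCOMP,cv2.CHAIN_APPROX_NONE)
    for k,cc in enumerate(cs):
        if hi[0][k][3]>=0 and len(cc)>8:
            e=cv2.fitEllipse(cc); print('hole',e, 'z156',ray(im,*e[0],156).round(1)); 
    # handle axis: handle pts at z 150..162 
    hp=P[m]; uv=np.argwhere(m)
    cam=np.array([ray(im,u,v,156) for v,u in uv]); sel=(np.abs(hp[:,2]-156)<8)
    q=cam[sel]; print('handle z',np.median(hp[sel][:,2]), 'minx',q[:,0].min())
    x0=q[:,0].min()
    for a in range(5,85,8):
        r=q[(q[:,0]>x0+a)&(q[:,0]<x0+a+8)]; print(a,r[:,1].min().round(1),r[:,1].max().round(1),((r[:,1].min()+r[:,1].max())/2).round(1))
    # block
    b=(P[...,2]>48)&(P[...,2]<58)&(S>80)&(V<120)
    l,L,st,c=cv2.connectedComponentsWithStats(b.astype(np.uint8))
    for i in range(1,l):
        if st[i,4]>60: 
            m=L==i; pp=P[m][:,:2].astype(np.float32); print('block',st[i],c[i],cv2.minAreaRect(pp),np.median(P[m][:,2]))
E
cd pics; python3 -c "
import cv2
a=cv2.imread('side0.png')[110:230,230:430];b=cv2.imread('top0.png')[180:280,230:430]
cv2.imwrite('z0.png',cv2.resize(a,None,fx=4,fy=4));cv2.imwrite('z1.png',cv2.resize(b,None,fx=4,fy=4))"
```

```text
side
yellow [ 190  143  106   64 2469] [238.62656946 174.13568246]
hole ((279.0, 195.5), (7.301850318908691, 14.363136291503906), 93.9031982421875) z156 [5.13e+02 1.00e-01 1.56e+02]
handle z 155.65565931409543 minx 488.66315447985767
5 -25.7 25.1 -0.3
13 -24.7 26.5 0.9
21 -24.9 26.6 0.9
29 -26.4 26.7 0.2
37 -26.5 28.2 0.8
45 -22.6 28.2 2.8
53 -24.2 28.4 2.1
61 -24.3 27.3 1.5
69 -23.2 28.7 2.8
77 -23.3 27.6 2.1
block [334  16  42   8  67] [355.04477612  19.23880597] ((1545.4761962890625, -2159.435791015625), (37.17440414428711, 343.6728820800781), 87.78553009033203) 53.27283597336418
block [290 142  23   7  69] [301.28985507 145.86956522] ((709.0283203125, -352.918701171875), (67.30631256103516, 23.521997451782227), 33.5871696472168) 52.0782626856402
block [448 157  64  23 115] [476.46086957 167.42608696] ((270.10504150390625, -561.9078369140625), (18.013660430908203, 159.5830078125), 86.55712890625) 49.62927837012319
block [364 179  35  21 349] [380.9512894  189.03438395] ((425.5626525878906, -302.92919921875), (48.68608856201172, 80.67520904541016), 63.2144660949707) 52.68668125931117
block [110 305  23  13  77] [122.68831169 311.44155844] ((596.3732299804688, 329.72607421875), (36.91853332519531, 17.494503021240234), 43.86674118041992) 53.31805024220432
topTraceback (most recent call last):
  File "<stdin>", line 9, in <module>
    return _wrapfunc(a, 'argmax', axis=axis, out=out, **kwds)
    return bound(*args, **kwds)
ValueError: attempt to get argmax of an empty sequence
```

View pics/z0.png

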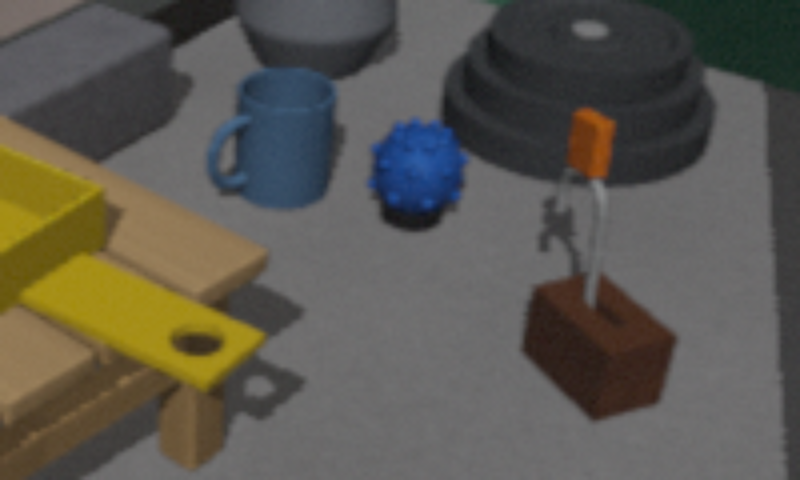

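View pics/z1.png

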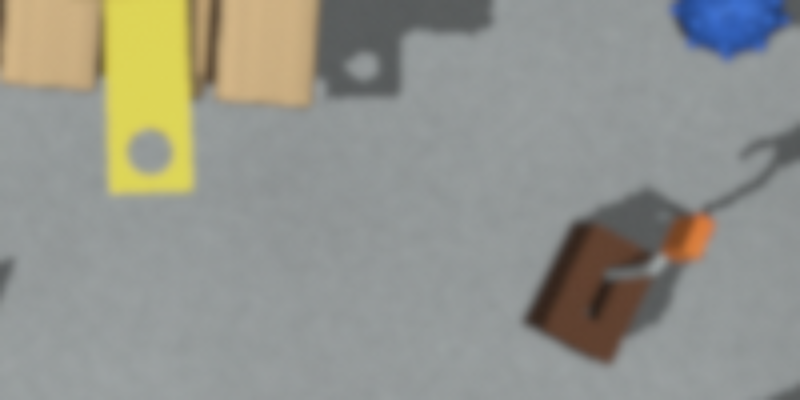

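```bash
python3 - <<'E'
from h import *
for n,box in [('side',(360,130,395,165)),('top',(385,225,415,255))]:
    im=np.load(f'pics/{n}0.npz'); P=pts(im); hsv=cv2.cvtColor(im['color'],cv2.COLOR_RGB2HSV); H,S,V=[hsv[...,i].astype(int) for i in range(3)]
    print(n); bm=np.zeros(H.shape,bool); bm[box[1]:box[3],box[0]:box[2]]=1
    o=(H>=3)&(H<=16)&(S>130)&(V>130)&bm
    ys,xs=np.nonzero(o); print(len(xs),xs.mean(),ys.mean(),xs.min(),xs.max(),ys.min(),ys.max()); print(np.percentile(P[o],[5,50,95],axis=0).round(1).tolist())
    for z in (150,168,186): print(z, ray(im,xs.mean(),ys.mean(),z).round(1))
    # 3 extrema
    if n=='top':
        y=(H>=22)&(H<=36)&(S>110)&(V>60)
        cs,hi=cv2.findContours(y.astype(np.uint8),cv2.RETR_CCOMP,cv2.CHAIN_APPROX_NONE)
        for k,cc in enumerate(cs):
            if hi[0][k][3]>=0 and len(cc)>8:
                e=cv2.fitEllipse(cc); print('hole',e,ray(im,*e[0],156).round(1))
        uv=np.argwhere(y); q=np.array([ray(im,u,v,156) for v,u in uv]); q=q[(abs(q[:,1])<60)]
        x0=q[:,0].min();print('minx',x0)
        for a in range(4,68,8):
            r=q[(q[:,0]>x0+a)&(q[:,0]<x0+a+8)]; print(a,r[:,1].min().round(1),r[:,1].max().round(1))
        b=(H<16)&(S>60)&(V<150); b[:235]=0;b[275:]=0;b[:,:355]=0;b[:,396:]=0
        ys,xs=np.nonzero(b); pp=np.array([ray(im,u,v,53)[:2] for u,v in zip(xs,ys)],np.float32); print(len(xs),cv2.minAreaRect(pp))
E
```

```text
side
62 379.16129032258067 144.46774193548387 374 382 137 153
[[453.3, -328.4, 136.4], [456.8, -318.3, 158.9], [473.8, -314.2, 167.7]]
150 [ 463.6 -330.6  150. ]
168 [ 451.  -297.5  168. ]
186 [ 438.4 -264.4  186. ]
top
70 402.5 239.31428571428572 396 407 234 244
[[455.1, -329.7, 148.6], [465.9, -321.3, 166.7], [478.7, -314.1, 169.7]]
150 [ 465.9 -327.4  150. ]
168 [ 466.3 -320.4  168. ]
186 [ 466.7 -313.4  186. ]
hole ((267.01904296875, 217.6697998046875), (13.10413932800293, 13.284283638000488), 128.8842315673828) [515.8  -2.9 156. ]
minx 493.4195325076874
4 -26.8 18.7
12 -26.8 18.7
20 -26.8 21.2
28 -24.4 21.3
36 -24.4 21.3
44 -24.4 21.4
52 -26.8 21.4
60 -29.2 21.5
605 ((433.0217590332031, -301.5379333496094), (58.37070846557617, 86.96905517578125), 61.9174690246582)
```

```bash
cat >> h.py <<'E'
def delta(p,yaw=None):
    o=env.get_obs(); M=R.from_rotvec(o['tcp_rot']); d=M.inv().apply(np.array(p)-o['tcp_pos'])
    print('t',round(o['t'],2),'tcp',o['tcp_pos'].round(1),'F',o['wrist_force'].round(1),'w',round(o['gripper_width'],1),'shift',d.round(1))
    X=M.as_matrix(); print('xyaw',np.degrees(np.arctan2(X[1,0],X[0,0])).round(2),'zaxis',X[:,2].round(4))
    if yaw is not None:
        c,s=np.cos(yaw),np.sin(yaw); T=R.from_matrix(np.array([[c,s,0],[s,-c,0],[0,0,-1]])); print('turn',(M.inv()*T).as_rotvec().round(3))
E
python3 - <<'E'
from h import *
P=pts(np.load('pics/wrist0.npz')); print(np.nanmax(P[:250,:,2]))
P=pts(np.load('pics/top0.npz')); print(P[285:,455:,2].max())
delta((463,-325,440),np.radians(-27.5))
E
python3 -m inch '30 -10 -5 0 0 0; 40 -15 -5 0 0 0; 40 -15 -5 0 0 0; 40 -15 -5 0 0 0; 40 -15 -5 0 0 0; 40 -15 -5 0 0 0; 40 -15 -5 0 0 0;40 -15 0 0 0 0' 1 60
python3 -m inch '20 -6 0 0 0 0.13; 0 0 0 0 0 0.13;0 0 0 0 0 0.13;0 0 0 0 0 0.13;0 0 0 0 0 0.13;0 0 0 0 0 0.13; 0 0 0 0 0 0'
python3 - <<'E'
from h import *
delta((463,-325,440),np.radians(-27.5))
snap('wrist','w1')
E
```

```text
372.0965369260418
994.8424432547064
t 0.15 tcp [ 173.1 -548.2  404.1] F [ 0.2 -1.   0. ] w 85.3 shift [ 343.7 -125.6  -35.8]
xyaw 17.52 zaxis [-4.0e-04  1.3e-03 -1.0e+00]
turn [-0.001  0.001  0.786]
t: 0.95
tcp_pos: [439.8, -342.0, 437.2]
tcp_rot: [-3.103, -0.461, 0.005]
wrist_force: [1.0, -1.2, 0.2]
gripper_width: 85.6
t: 1.65
tcp_pos: [463.0, -324.4, 434.5]
tcp_rot: [-3.035, 0.783, 0.013]
wrist_force: [-0.6, -1.2, 0.9]
gripper_width: 85.3
t 1.65 tcp [ 463.  -324.4  434.5] F [-0.6 -1.2  0.9] w 85.3 shift [ 0.3  0.5 -5.6]
xyaw -28.94 zaxis [-0.0063  0.0088 -0.9999]
turn [-0.005  0.01  -0.025]
```

View pics/w1.png

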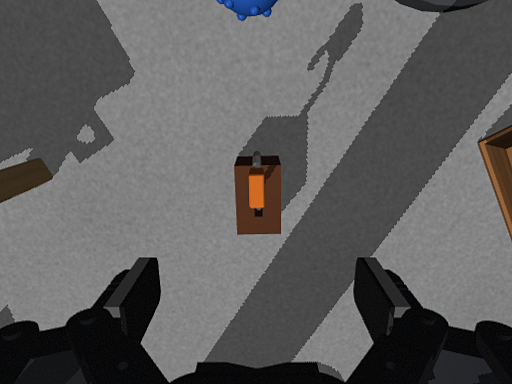

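The wrist view shows the orange tab at about (256,190), square with the jaws, and the block at (257,195). Next I'll refine the position.

```bash
python3 - <<'E'
from h import *
im=np.load('pics/w1.npz'); P=pts(im); hsv=cv2.cvtColor(im['color'],cv2.COLOR_RGB2HSV); H,S,V=[hsv[...,i].astype(int) for i in range(3)]
o=(H>=3)&(H<=16)&(S>200)&(V>190); o[230:]=0; o[:,:200]=0;o[:,320:]=0
ys,xs=np.nonzero(o); print(len(xs),xs.min(),xs.max(),ys.min(),ys.max()); print(np.percentile(P[o],[2,50,98],axis=0).round(1).tolist())
top=o&(P[...,2]>165); ys,xs=np.nonzero(top); print(len(xs),xs.min(),xs.max(),ys.min(),ys.max(),P[top].mean(0).round(1),cv2.minAreaRect(P[top][:,:2].astype(np.float32)))
b=(P[...,2]>49)&(P[...,2]<57)&(S>80); b[:150]=0;b[240:]=0;b[:,:225]=0;b[:,290:]=0
print(cv2.minAreaRect(P[b][:,:2].astype(np.float32)),P[b].mean(0))
delta((463,-325,311),np.radians(-27.5))
E
python3 -c "
import cv2
cv2.imwrite('pics/z2.png',cv2.resize(cv2.imread('pics/w1.png')[140:250,210:310],None,fx=5,fy=5,interpolation=0))"
```

```text
429 249 263 176 207
[[455.9, -333.2, 164.1], [467.0, -324.8, 165.8], [477.6, -317.0, 167.7]]
351 249 263 176 207 [ 465.9 -324.6  168.1] ((493.4241638183594, -338.2784729003906), (10.117913246154785, 84.6688232421875), 63.18552780151367)
((426.13067626953125, -303.9500732421875), (49.251731872558594, 80.7214584350586), 62.32509994506836) [ 424.3997759  -303.88830166   51.7500053 ]
t 1.7 tcp [ 462.9 -324.4  434.4] F [-0.6  1.2 -0.7] w 85.5 shift [  1.6   1.1 123.4]
xyaw -28.83 zaxis [-0.0063  0.0089 -0.9999]
turn [-0.005  0.01  -0.023]
```

View pics/z2.png

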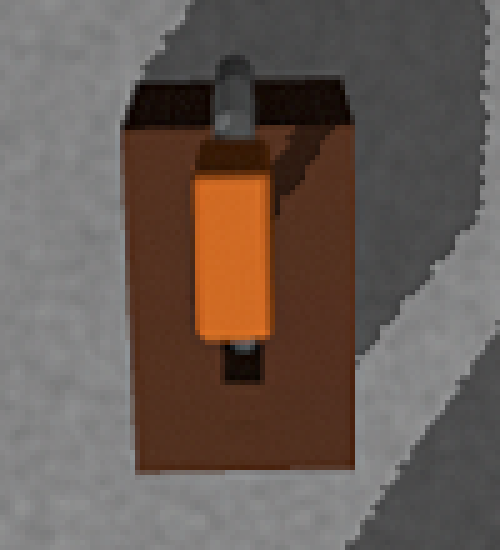

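```bash
python3 -m inch '2 0 20 -0.005 0.01 -0.023; 1 0 30 0 0 0; 0 0 25 0 0 0; 0 0 20 0 0 0; 0 0 0 0 0 0'
python3 - <<'E'
from h import *
delta((465.5,-324.5,308),np.radians(-27.7))
snap('wrist','w2')
E
```

```text
t: 2.2
tcp_pos: [465.6, -326.0, 337.2]
tcp_rot: [3.056, -0.723, 0.005]
wrist_force: [-0.2, 0.1, -0.4]
gripper_width: 85.4
t 2.2 tcp [ 465.6 -326.   337.2] F [-0.2  0.1 -0.4] w 85.4 shift [-0.9 -1.3 29.1]
xyaw -26.64 zaxis [ 0.0025 -0.0022 -1.    ]
turn [ 0.001 -0.003  0.018]
```

View pics/w2.png

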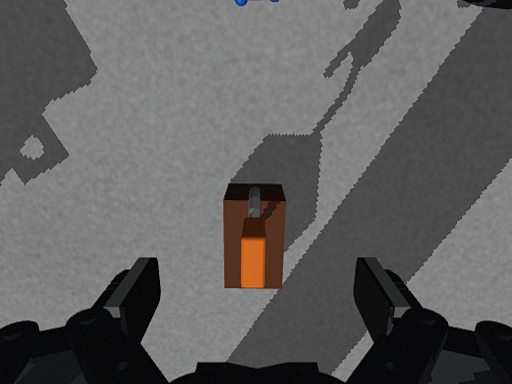

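The tab sits between the jaws, centred within about 1 mm. I'll go down and close.

```bash
python3 -m inch '-1 -1 15 0 -0.003 0.015; 0 0 14 0 0 0; 0 0 0 0 0 0'
python3 -m inch '0 0 0 0 0 0; 0 0 0 0 0 0; 0 0 0 0 0 0; 0 0 0 0 0 0; 0 0 0 0 0 0; 0 0 0 0 0 0;0 0 0 0 0 0' 0 60
python3 - <<'E'
from h import *
delta((465.5,-324.5,308),np.radians(-27.7))
snap('wrist','w3');snap('side','s3')
E
python3 -c "
import cv2
a=cv2.resize(cv2.imread('pics/s3.png')[90:220,310:440],None,fx=4,fy=4)
cv2.imwrite('pics/z3.png',a)"
```

```text
t: 2.55
tcp_pos: [466.9, -326.1, 313.4]
tcp_rot: [3.048, -0.741, 0.016]
wrist_force: [-1.0, -0.5, 0.4]
gripper_width: 85.3
t: 3.25
tcp_pos: [468.0, -326.7, 318.9]
tcp_rot: [3.045, -0.738, 0.029]
wrist_force: [-0.2, 0.4, -0.5]
gripper_width: 10.7
t 3.25 tcp [ 468.  -326.7  318.9] F [-0.2  0.4 -0.5] w 10.7 shift [-3.4 -0.9 10.9]
xyaw -27.25 zaxis [ 0.0161 -0.0119 -0.9998]
turn [ 0.003 -0.02   0.008]
```

View pics/z3.png

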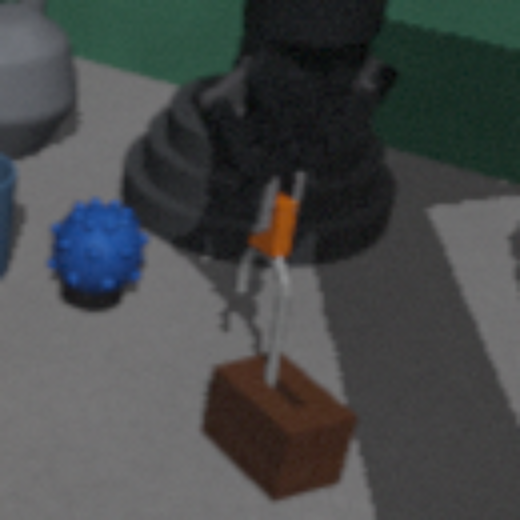

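View pics/w3.png

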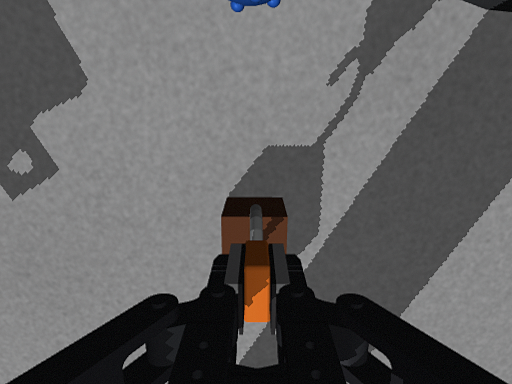

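The grasp looks sound: width is 10.7 mm and the pads are on the upper part of the tab. I'll lift straight up.

```bash
python3 -m inch '0 0 -10 0 0 0; 0 0 -20 0 0 0; 0 0 -25 0 0 0; 0 0 -25 0 0 0; 0 0 -25 0 0 0; 0 0 -25 0 0 0; 0 0 -15 0 0 0' 0 90
python3 - <<'E'
from h import *
delta((465.5,-324.5,430),np.radians(-27.7))
snap('wrist','w4');snap('side','s4')
E
python3 -c "
import cv2
a=cv2.resize(cv2.imread('pics/s4.png')[50:230,310:440],None,fx=3.3,fy=3.3)
cv2.imwrite('pics/z4.png',a)"
```

```text
t: 4.05
tcp_pos: [465.3, -325.2, 469.8]
tcp_rot: [3.045, -0.737, 0.024]
wrist_force: [0.6, -0.5, -0.6]
gripper_width: 10.0
t 4.05 tcp [ 465.3 -325.2  469.8] F [ 0.6 -0.5 -0.6] w 10.0 shift [-0.8 -0.9 39.8]
xyaw -27.2 zaxis [ 0.013  -0.0123 -0.9998]
turn [ 0.005 -0.017  0.009]
```

View pics/z4.png

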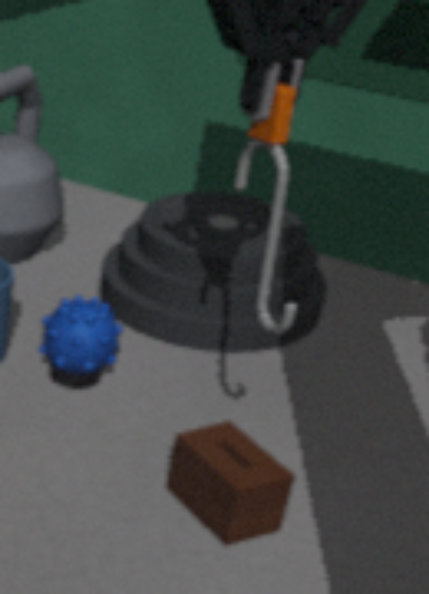

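View pics/w4.png

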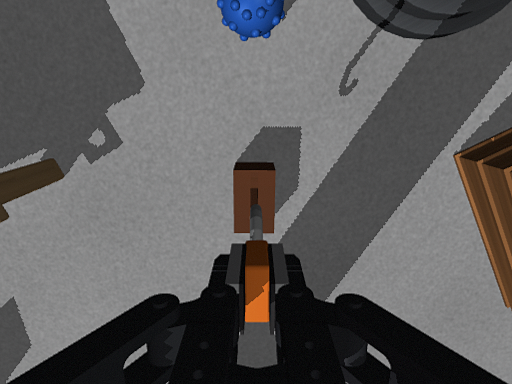

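The hook is clear of the block and nearly upright. I'll turn it to the handle's direction and carry it across at this height, keeping back from the stool.

```bash
python3 -m inch '0 0 0 0.005 -0.017 -0.1; 0 0 0 0 0 -0.13; 0 0 0 0 0 -0.13; 0 0 0 0 0 -0.13; 0 0 0 0 0 0'
python3 - <<'E'
from h import *
delta((450,-1.5,470),np.radians(1.5))
E
```

```text
t: 4.65
tcp_pos: [464.3, -324.9, 466.1]
tcp_rot: [-3.139, -0.053, 0.009]
wrist_force: [-0.1, 0.4, -0.7]
gripper_width: 10.0
t 4.65 tcp [ 464.3 -324.9  466.1] F [-0.1  0.4 -0.7] w 10.0 shift [  -3.3 -323.7   -3.2]
xyaw 1.95 zaxis [-0.0058  0.0018 -1.    ]
turn [-0.002  0.006  0.008]
```

```bash
python3 -m inch '0 -25 0 0 0 0; 0 -45 0 0 0 0; 0 -45 0 0 0 0; 0 -45 0 0 0 0; 0 -45 0 0 0 0; 0 -45 0 0 0 0; -3 -40 0 0 0 0; 0 -20 -2 0 0.006 0'
python3 -m inch '0 0 0 0 0 0; 0 0 0 0 0 0'
python3 - <<'E'
from h import *
delta((450,-1.5,470),np.radians(1.5))
snap('wrist','w5');snap('side','s5');snap('top','t5')
E
python3 -c "
import cv2
a=cv2.resize(cv2.imread('pics/s5.png')[50:230,180:380],None,fx=3.3,fy=3.3)
cv2.imwrite('pics/z5.png',a)"
```

```text
t: 5.45
tcp_pos: [453.0, -7.6, 461.6]
tcp_rot: [-3.137, -0.001, 0.017]
wrist_force: [0.7, -0.6, -0.9]
gripper_width: 9.4
t: 5.65
tcp_pos: [452.4, -5.4, 460.9]
tcp_rot: [-3.137, -0.002, 0.019]
wrist_force: [1.1, 0.8, -0.4]
gripper_width: 9.8
t 5.65 tcp [452.4  -5.4 460.9] F [ 1.1  0.8 -0.4] w 9.8 shift [-2.5 -3.9 -9. ]
xyaw 0.09 zaxis [-0.0121  0.0045 -0.9999]
turn [-0.005  0.012 -0.025]
```

View pics/z5.png

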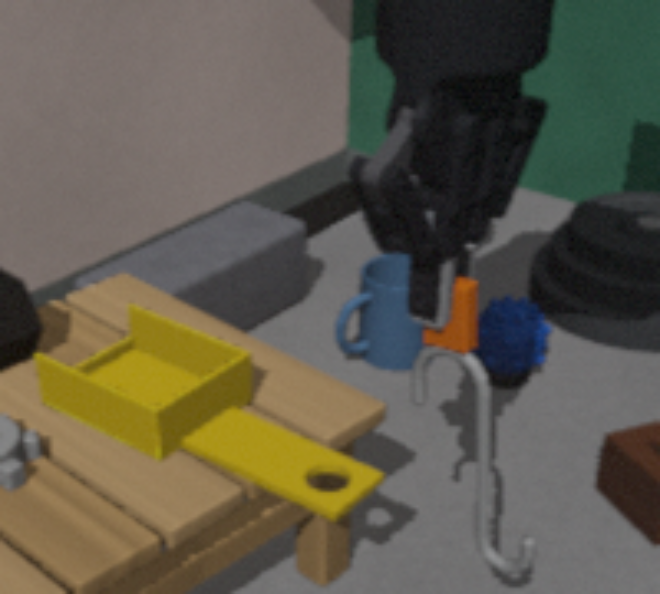

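View pics/w5.png

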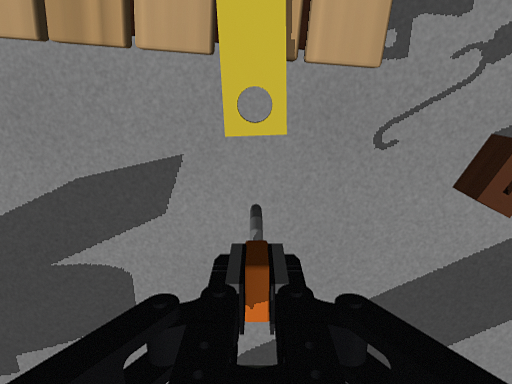

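View pics/t5.png

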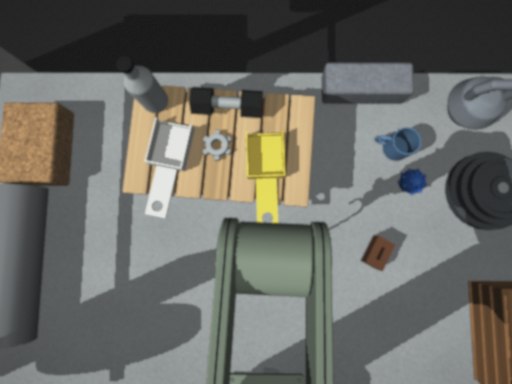

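The wrist view has the hole at (254,104), the free leg at (256,206–240) and the tip at about row 208. The side view has the tip at about (306.7,171). I'll triangulate the tip and the hole.

```bash
cat >> h.py <<'E'
def dirr(im,u,v):
    K=im['mtx'];r=im['pose'][:3,:3]@np.array([(u-K[0,2])/K[0,0],(v-K[1,2])/K[1,1],1.]);return im['pose'][:3,3],r/np.linalg.norm(r)
def tri(a,ua,b,ub):
    o1,d1=dirr(a,*ua);o2,d2=dirr(b,*ub);s=np.linalg.lstsq(np.stack([d1,-d2],1),o2-o1,rcond=None)[0]
    p,q=o1+s[0]*d1,o2+s[1]*d2;return (p+q)/2,np.linalg.norm(p-q)
def hole(im):
    hsv=cv2.cvtColor(im['color'],cv2.COLOR_RGB2HSV); y=cv2.inRange(hsv,(20,110,50),(36,255,255))
    cs,hi=cv2.findContours(y,cv2.RETR_CCOMP,cv2.CHAIN_APPROX_NONE)
    return [cv2.fitEllipse(c) for k,c in enumerate(cs) if hi[0][k][3]>=0 and len(c)>14]
E
python3 - <<'E'
from h import *
w=np.load('pics/w5.npz');s=np.load('pics/s5.npz')
for n,im in (('w',w),('s',s)):
    for e in hole(im): print(n,np.round(e[0],1),np.round(e[1],1),ray(im,*e[0],156).round(1))
print('hole tri',tri(w,hole(w)[0][0],s,hole(s)[0][0]))
print('tip tri',tri(w,(256,207.5),s,(306.7,170.5)))
P=pts(s)
for p in [(306,165),(307,168),(306,170)]: print(P[p[1],p[0]].round(1))
hsv=cv2.cvtColor(s['color'],cv2.COLOR_RGB2HSV); o=cv2.inRange(hsv,(3,180,100),(16,255,255))>0; o[:130]=0;o[165:]=0;o[:,:300]=0;o[:,330:]=0
print(np.argwhere(o).mean(0),np.argwhere(o).min(0),np.argwhere(o).max(0),np.percentile(P[o],[5,50,95],axis=0).round(1))
E
python3 -c "
import cv2
a=cv2.resize(cv2.imread('pics/s5.png')[125:230,285:350],None,fx=6,fy=6,interpolation=0)
b=cv2.resize(cv2.imread('pics/w5.png')[190:260,220:290],None,fx=5,fy=5,interpolation=0)
cv2.imwrite('pics/z6.png',cv2.copyMakeBorder(a,0,0,0,360,cv2.BORDER_CONSTANT));c=cv2.imread('pics/z6.png');c[:350,395:745]=b;cv2.imwrite('pics/z6.png',c[:600])"
```

```text
w [254.3 103.9] [35.7 37.1] [515.4  -2.3 156. ]
s [278.8 195.7] [ 5.  11.6] [512.9   0.9 156. ]
hole tri (array([515.27166389,  -2.28013661, 153.07721547]), np.float64(0.11273219779517787))
tip tri (array([457.34299584,  -4.50177958, 234.81620866]), np.float64(0.9652621009139408))
[458.4  -3.3 246.4]
[456.   -3.5 241.1]
[457.   -2.5 237.1]
[146.4863388  318.63934426] [134 309] [156 323] [[429.7  -7.  276.2]
 [434.7  -0.8 289.8]
 [448.9   0.8 309.7]]
```

View pics/z6.png

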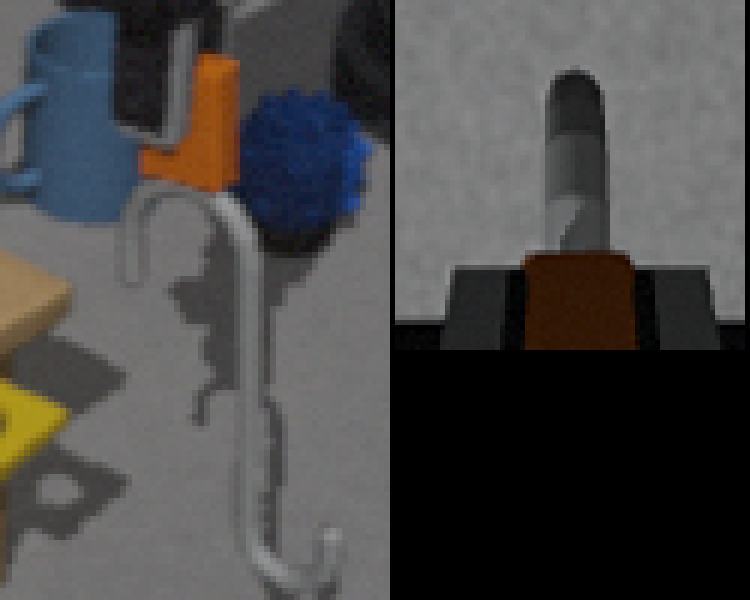

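```bash
python3 - <<'E'
from h import *
s=np.load('pics/s5.npz')
for u,v in [(327.2,166.7),(325.7,190),(325.5,210),(307,160),(307,170.5)]:
    o,d=dirr(s,u,v); print(u,v,(o+d*(-4.4-o[1])/d[1]).round(1), pts(s)[int(v),int(u)].round(1))
E
```

```text
327.2 166.7 [417.5  -4.4 258.9] [419.   -6.2 258.8]
325.7 190 [414.8  -4.4 212.7] [414.4  -1.3 214.5]
325.5 210 [410.1  -4.4 170.7] [409.3  -1.1 173.1]
307 160 [457.9  -4.4 256.2] [456.8  -2.6 257.4]
307 170.5 [456.1  -4.4 235.5] [456.2  -4.4 236.5]
```

The hook leans about 4.8° forward. I'll turn the tool +0.084 about its y to bring it upright, then move to just above the hole and look again.

```bash
python3 -m inch '0 0 0 0 0.05 0; 0 0 0 0 0.04 0; 15 -1 0 0 0 0; 15 -1 0 0 0 0; 5 0 0 0 0 0; 0 0 0 0 0 0'
python3 - <<'E'
from h import *
delta((490,-1.5,470),np.radians(1.5))
w=snap('wrist','w7');s=snap('side','s7')
for n,im in (('w',w),('s',s)):
    for e in hole(im): print(n,np.round(e[0],1),np.round(e[1],1),ray(im,*e[0],156).round(1))
E
python3 -c "
import cv2
a=cv2.resize(cv2.imread('pics/s7.png')[125:225,260:340],None,fx=5.5,fy=5.5,interpolation=0)
b=cv2.resize(cv2.imread('pics/w7.png')[90:260,220:290],None,fx=3.2,fy=3.2,interpolation=0)
a=a[:540];b=b[:540];print(a.shape,b.shape)
cv2.imwrite('pics/z7.png',cv2.hconcat([a,b]))"
```

```text
t: 6.4
tcp_pos: [492.3, -9.5, 463.1]
tcp_rot: [-3.136, 0.017, -0.123]
wrist_force: [0.4, 1.0, -0.1]
gripper_width: 9.9
t 6.4 tcp [492.3  -9.5 463.1] F [ 0.4  1.  -0.1] w 9.9 shift [-1.8 -8.  -7. ]
xyaw -0.64 zaxis [ 0.0783  0.0026 -0.9969]
turn [-0.002 -0.078 -0.037]
w [249.  185.6] [32.1 32.4] [515.6  -2.4 156. ]
w [186.   56.8] [ 2.7 10.2] [619.2  45.6 156. ]
w [295.6  49.4] [4.7 6.5] [623.7 -40.6 156. ]
s [278.7 195.7] [ 5.  11.9] [513.   1. 156.]
(540, 440, 3) (540, 224, 3)
```

View pics/z7.png

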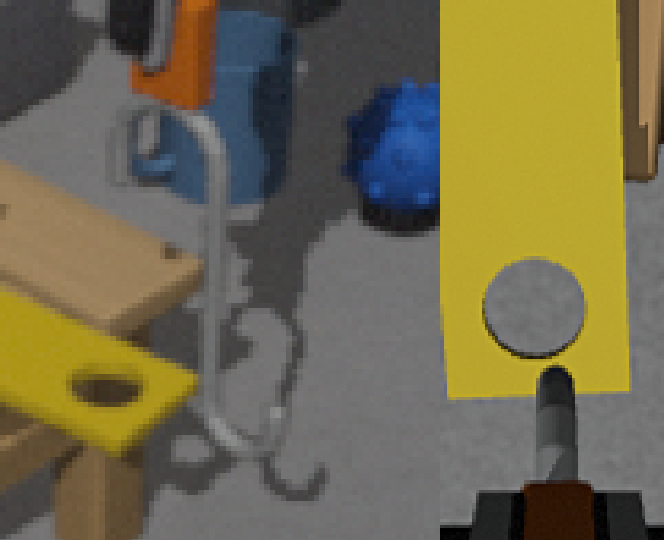

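View pics/w7.png

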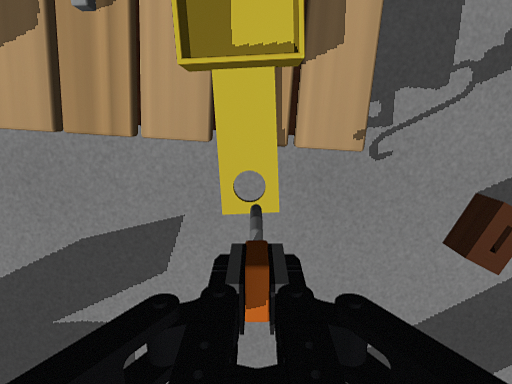

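The wrist view has the hole at (249,186), the tip at (256,207) and the handle turned about 2–3° from the jaws. In the side view the hook now looks upright, with the tip at about (281.5,158).

```bash
python3 - <<'E'
from h import *
w=np.load('pics/w7.npz');s=np.load('pics/s7.npz')
t,g=tri(w,(256,208),s,(281.5,158.3));print(t,g); 
for u,v in [(299.2,155),(298.5,175),(298.3,195)]:
    o,d=dirr(s,u,v); print((o+d*(t[1]-o[1])/d[1]).round(1))
o=env.get_obs(); M=R.from_rotvec(o['tcp_rot']).as_matrix()
print('tip in tool',M.T@(t-o['tcp_pos']), 'shift tool', (M.T@(np.array([515.4,-2,t[2]])-t)).round(1))
E
```

```text
[516.72046368  -8.80604652 235.09962561] 0.04759368976378035
[477.7  -8.8 256.7]
[476.3  -8.8 215.3]
[473.7  -8.8 171.1]
tip in tool [7.50963730e+00 1.24932517e-02 2.29168713e+02] shift tool [-1.4 -6.8 -0.1]
```

```bash
python3 -m inch '-1 -4 0 0 0 -0.04; 0 -3 0 0 0 0; -1.5 0 20 0 0 0; -1.5 0 20 0 0 0; 0 0 10 0 0 0; 0 0 0 0 0 0'
python3 - <<'E'
from h import *
delta((490,-1.5,470),np.radians(2))
w=snap('wrist','w8');s=snap('side','s8')
for n,im in (('w',w),('s',s)):
    for e in hole(im): print(n,np.round(e[0],1),np.round(e[1],1),ray(im,*e[0],156).round(1))
E
python3 -c "
import cv2
a=cv2.resize(cv2.imread('pics/s8.png')[135:235,260:340],None,fx=5.5,fy=5.5,interpolation=0)
b=cv2.resize(cv2.imread('pics/w8.png')[120:260,220:290],None,fx=3.9,fy=3.9,interpolation=0)
a=a[:540];b=b[:540];print(a.shape,b.shape)
cv2.imwrite('pics/z8.png',cv2.hconcat([a,b]))"
```

```text
t: 7.1
tcp_pos: [490.3, -1.4, 412.1]
tcp_rot: [-3.137, -0.044, -0.122]
wrist_force: [-0.5, -0.1, -0.1]
gripper_width: 10.0
t 7.1 tcp [490.3  -1.4 412.1] F [-0.5 -0.1 -0.1] w 10.0 shift [  4.3   0.  -57.8]
xyaw 1.62 zaxis [ 0.0778  0.0026 -0.997 ]
turn [-0.    -0.078 -0.007]
w [188.5  32.7] [ 3.1 12.5] [620.7  45.3 156. ]
w [324.8  29. ] [ 8.2 12.3] [625.3 -40.9 156. ]
w [192.  14.] [ 2.2 12.2] [631.6  43.  156. ]
s [278.8 195.6] [ 5.  11.5] [513.    0.6 156. ]
(540, 440, 3) (540, 273, 3)
```

View pics/z8.png

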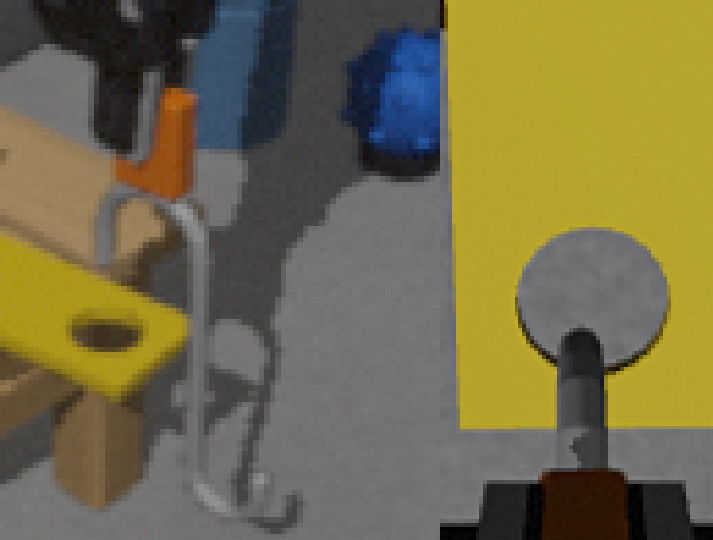

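```bash
python3 - <<'E'
from h import *
w=np.load('pics/w8.npz');s=np.load('pics/s8.npz')
t,g=tri(w,(256,208),s,(278.9,182.8));print(t,g); print(ray(w,259.2,196.4,156))
o,d=dirr(s,278.9,182.8)
for y in (-4,-2,0): print((o+d*(y-o[1])/d[1]).round(1))
obs=env.get_obs(); M=R.from_rotvec(obs['tcp_rot']).as_matrix()
print('shift tool', (M.T@(np.array([515.4,-2.4,110])-t)).round(1))
E
```

```text
[514.7866756   -0.52707714 185.14082164] 0.17861793869132364
[515.61601355  -2.64244708 156.        ]
[517.4  -4.  182.2]
[515.8  -2.  183.9]
[514.3  -0.  185.7]
shift tool [-5.5  1.9 74.9]
```

The tip is 29 mm above the handle and 2 mm off in y. I'll correct y and lower it through the hole.

```bash
python3 -m inch '-0.5 2 5 0 0 0; -1 0 12 0 0 0; -1 0 12 0 0 0; -1 0 12 0 0 0; 0 0 0 0 0 0'
python3 - <<'E'
from h import *
delta((490,-1.5,470),np.radians(2))
w=snap('wrist','w9');s=snap('side','s9')
E
python3 -c "
import cv2
a=cv2.resize(cv2.imread('pics/s9.png')[145:245,250:330],None,fx=5.5,fy=5.5,interpolation=0)
b=cv2.resize(cv2.imread('pics/w9.png')[120:260,220:290],None,fx=3.9,fy=3.9,interpolation=0)
a=a[:540];b=b[:540];print(a.shape,b.shape)
cv2.imwrite('pics/z9.png',cv2.hconcat([a,b]))"
```

```text
t: 7.7
tcp_pos: [491.1, -3.9, 372.0]
tcp_rot: [-3.137, -0.043, -0.136]
wrist_force: [-1.3, -0.0, -0.1]
gripper_width: 10.1
t 7.7 tcp [491.1  -3.9 372. ] F [-1.3 -0.  -0.1] w 10.1 shift [  7.4  -2.5 -97.7]
xyaw 1.58 zaxis [ 0.0863  0.0022 -0.9963]
turn [ 0.    -0.086 -0.007]
(540, 440, 3) (540, 273, 3)
```

View pics/z9.png

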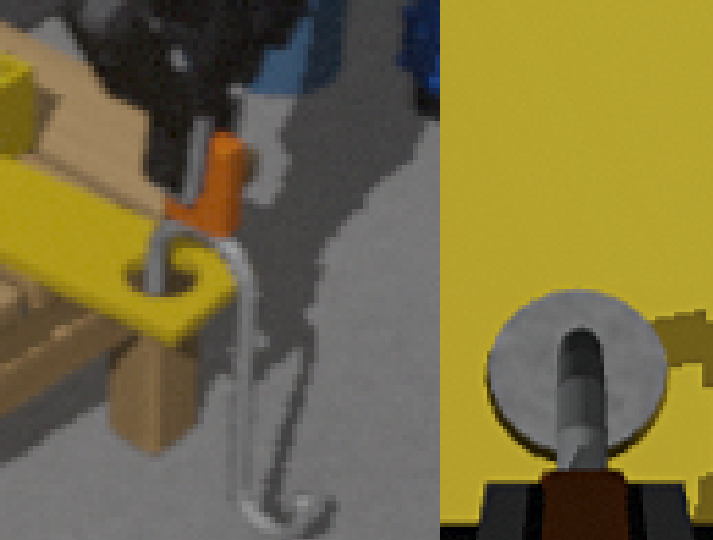

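The leg is entering the hole centrally and the force is unchanged. I'll lower it the remaining distance in two parts, checking force and the handle.

```bash
python3 -m inch '-2 0 6 0 -0.005 0; -0.5 0 6 0 0 0; -0.3 0 4 0 0 0; 0 0 0 0 0 0'
python3 - <<'E'
from h import *
delta((490,-1.5,470),np.radians(2))
w=snap('wrist','w10');s=snap('side','s10')
E
python3 -c "
import cv2
a=cv2.resize(cv2.imread('pics/s10.png')[145:245,250:330],None,fx=5.5,fy=5.5,interpolation=0)
b=cv2.resize(cv2.imread('pics/w10.png')[120:260,220:290],None,fx=3.9,fy=3.9,interpolation=0)
a=a[:540];b=b[:540];print(a.shape,b.shape)
cv2.imwrite('pics/z10.png',cv2.hconcat([a,b]))"
```

```text
t: 8.2
tcp_pos: [490.6, -4.0, 357.6]
tcp_rot: [-3.138, -0.043, -0.138]
wrist_force: [0.4, 0.1, -1.1]
gripper_width: 9.9
t 8.2 tcp [490.6  -4.  357.6] F [ 0.4  0.1 -1.1] w 9.9 shift [   9.3   -2.5 -112. ]
xyaw 1.58 zaxis [ 0.0876  0.0018 -0.9962]
turn [ 0.001 -0.088 -0.007]
(540, 440, 3) (540, 273, 3)
```

View pics/z10.png

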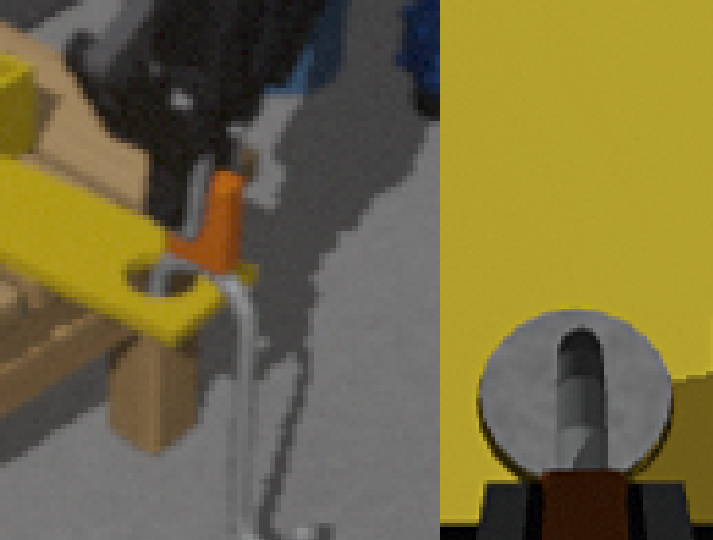

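```bash
python3 -m inch '-0.5 0 4 0 0 0; 0 0 3 0 0 0; 0 0 0 0 0 0'
python3 - <<'E'
from h import *
delta((490,-1.5,470),np.radians(2))
s=snap('side','s11')
for e in hole(s): print(np.round(e[0],1),np.round(e[1],1))
E
python3 -c "
import cv2
a=cv2.resize(cv2.imread('pics/s11.png')[155:245,250:330],None,fx=6,fy=6,interpolation=0)
cv2.imwrite('pics/z11.png',a)"
```

```text
t: 8.6
tcp_pos: [491.1, -4.0, 351.0]
tcp_rot: [-3.138, -0.043, -0.141]
wrist_force: [0.1, -0.1, -0.6]
gripper_width: 10.0
t 8.6 tcp [491.1  -4.  351. ] F [ 0.1 -0.1 -0.6] w 10.0 shift [   9.6   -2.5 -118.6]
xyaw 1.58 zaxis [ 0.0897  0.0018 -0.996 ]
turn [ 0.001 -0.09  -0.007]
```

View pics/z11.png

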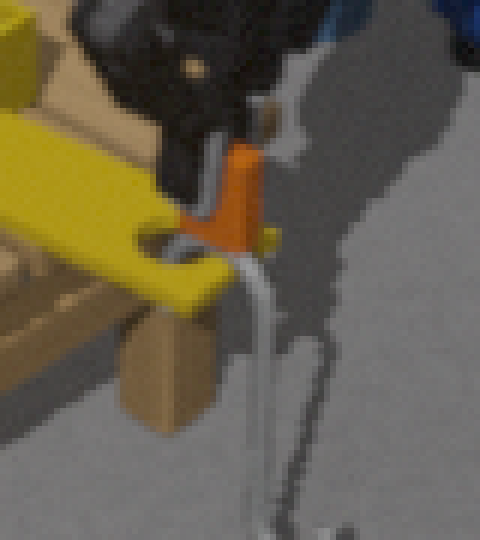

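The crown is about 2 mm above the web and no force shows. I'll open.

```bash
python3 -m inch '0 0 0 0 0 0; 0 0 0 0 0 0; 0 0 0 0 0 0; 0 0 0 0 0 0' 0.4
python3 - <<'E'
from h import *
delta((490,-1.5,470),np.radians(2))
s=snap('side','s12');w=snap('wrist','w12')
E
python3 -c "
import cv2
a=cv2.resize(cv2.imread('pics/s12.png')[155:245,250:330],None,fx=5,fy=5,interpolation=0)
b=cv2.resize(cv2.imread('pics/w12.png')[160:340,200:320],None,fx=2.5,fy=2.5)
cv2.imwrite('pics/z12.png',cv2.hconcat([a,b]))"
```

```text
t: 9.05
tcp_pos: [491.4, -4.0, 351.8]
tcp_rot: [-3.138, -0.043, -0.144]
wrist_force: [-0.3, -0.1, 0.1]
gripper_width: 34.1
t 9.05 tcp [491.4  -4.  351.8] F [-0.3 -0.1  0.1] w 34.1 shift [   9.5   -2.5 -117.8]
xyaw 1.58 zaxis [ 0.0915  0.0017 -0.9958]
turn [ 0.001 -0.092 -0.007]
```

View pics/z12.png

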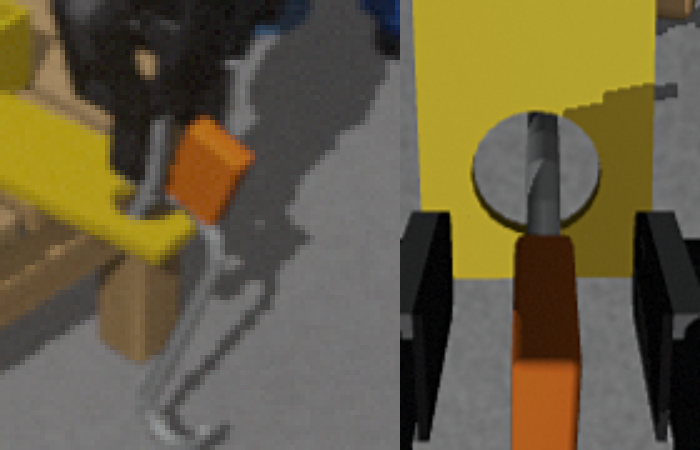

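The hook hangs, swung back, with the jaws clear of it. I'll go straight up.

```bash
python3 -m inch '0.5 0 -6 0 0 0; 1 0 -15 0 0 0; 2 0 -20 0 0 0; 2 0 -25 0 0 0; 0 0 -30 0 0 0; 0 0 -30 0 0 0; 0 0 0 0 0 0; 0 0 0 0 0 0' 0.6
python3 -m inch '0 0 0 0 0 0; 0 0 0 0 0 0; 0 0 0 0 0 0; 0 0 0 0 0 0; 0 0 0 0 0 0;0 0 0 0 0 0; 0 0 0 0 0 0; 0 0 0 0 0 0'
python3 - <<'E'
from h import *
delta((490,-1.5,470),np.radians(2))
s=snap('side','s13');w=snap('wrist','w13')
for n,im in (('w',w),('s',s)):
    for e in hole(im): print(n,np.round(e[0],1),np.round(e[1],1),ray(im,*e[0],156).round(1))
E
python3 -c "
import cv2
a=cv2.resize(cv2.imread('pics/s13.png')[155:245,250:330],None,fx=5,fy=5,interpolation=0)
b=cv2.resize(cv2.imread('pics/w13.png')[100:280,190:310],None,fx=2.5,fy=2.5)
cv2.imwrite('pics/z13.png',cv2.hconcat([a,b]))"
```

```text
t: 9.95
tcp_pos: [484.8, -4.1, 484.9]
tcp_rot: [-3.137, -0.043, -0.145]
wrist_force: [-0.1, 0.2, 0.0]
gripper_width: 51.0
t: 10.75
tcp_pos: [484.6, -4.1, 481.0]
tcp_rot: [-3.138, -0.043, -0.132]
wrist_force: [0.7, 0.0, -0.2]
gripper_width: 51.3
t 10.75 tcp [484.6  -4.1 481. ] F [ 0.7  0.  -0.2] w 51.3 shift [ 4.5 -2.4 11.4]
xyaw 1.58 zaxis [ 0.0841  0.002  -0.9965]
turn [ 0.001 -0.084 -0.007]
w [202.   50.4] [3.8 7.3] [619.7  44.9 156. ]
w [304.7  47.6] [5.5 9.3] [624.2 -40.6 156. ]
w [203.   7.] [2.2 9.2] [652.7  43.9 156. ]
```

View pics/z13.png

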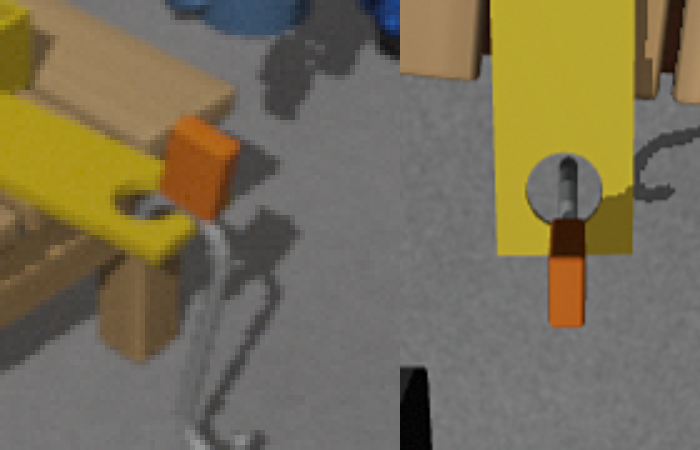

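```bash
python3 -m inch '0 0 0 0 0 0; 0 0 0 0 0 0; 0 0 0 0 0 0; 0 0 0 0 0 0; 0 0 0 0 0 0;0 0 0 0 0 0; 0 0 0 0 0 0; 0 0 0 0 0 0'
python3 - <<'E'
from h import *
a=np.load('pics/w13.npz');b=np.load('pics/s13.npz')
s=snap('side','s14');w=snap('wrist','w14')
for n,w_,s_ in (('13',a,b),('14',w,s)):
    P=pts(s_);hsv=cv2.cvtColor(s_['color'],cv2.COLOR_RGB2HSV); o=cv2.inRange(hsv,(3,180,100),(16,255,255))>0; o[:170]=0;o[205:]=0;o[:,:275]=0;o[:,310:]=0
    i=np.argwhere(o);print(n,len(i),i.mean(0),np.median(P[o],0).round(1))
for tz in (115,122,130): print('tip',tz,ray(a,256.8,164,tz).round(1))
print('hole',ray(a,255.2,175,156))
# stem in side, plane y=-3
for z in [(214,225),(205,380)]:
    u,v=z[0]/5+250,z[1]/5+155; o_,d=dirr(b,u,v); print((o_+d*(-3-o_[1])/d[1]).round(1))
P=pts(w);hsv=cv2.cvtColor(w['color'],cv2.COLOR_RGB2HSV);y=cv2.inRange(hsv,(20,110,50),(36,255,255))>0;y[:120]=0
q=P[y];print('handle z',np.percentile(q[:,2],[5,50,95]), 'min x',q[:,0].min(), np.polyfit(q[:,0],q[:,2],1))
E
python3 -c "
import cv2
a=cv2.resize(cv2.imread('pics/s14.png')[155:245,250:330],None,fx=5,fy=5,interpolation=0)
b=cv2.resize(cv2.imread('pics/w14.png')[100:280,190:310],None,fx=2.5,fy=2.5)
cv2.imwrite('pics/z14.png',cv2.hconcat([a,b]))"
```

```text
t: 11.65
tcp_pos: [484.5, -4.1, 481.3]
tcp_rot: [-3.138, -0.043, -0.133]
wrist_force: [-0.6, -0.5, -0.1]
gripper_width: 50.9
13 202 [187.75742574 288.92574257] [4.903e+02 2.000e-01 1.858e+02]
14 205 [187.7804878  289.47317073] [ 4.893e+02 -1.000e-01  1.863e+02]
tip 115 [520.9  -3.6 115. ]
tip 122 [521.7  -3.5 122. ]
tip 130 [522.7  -3.5 130. ]
hole [515.90696754  -2.22369521 156.        ]
[481.6  -3.  158.6]
[481.5  -3.   78.5]
handle z [153.58247602 154.85078247 156.03703797] min x 465.14074405706833 [ 0.14368638 77.69501342]
```

View pics/z14.png

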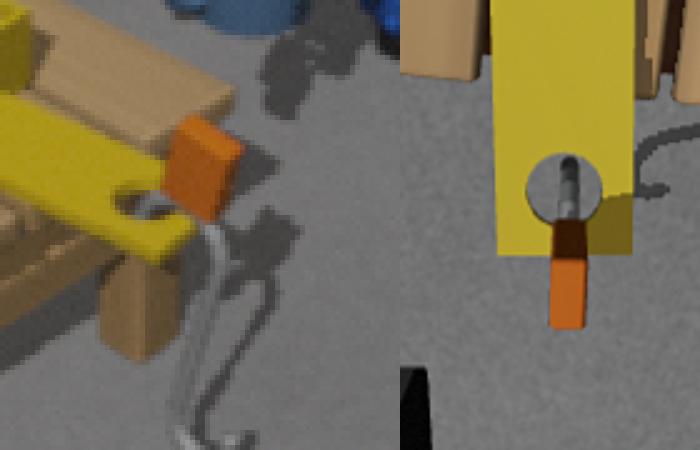

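The hook hangs with its tip about 6 mm from the hole's axis, and the hole hasn't moved. It is still swinging slightly, so I'll let it settle.

```bash
for i in 1 2 3 4 5; do python3 -m inch '0 0 0 0 0 0; 0 0 0 0 0 0; 0 0 0 0 0 0; 0 0 0 0 0 0; 0 0 0 0 0 0;0 0 0 0 0 0; 0 0 0 0 0 0; 0 0 0 0 0 0' | head -1; python3 -c "
from h import *
s=snap('side','q$i'); hsv=cv2.cvtColor(s['color'],cv2.COLOR_RGB2HSV); o=cv2.inRange(hsv,(3,180,100),(16,255,255)); o[:170]=0;o[205:]=0;o[:,:275]=0;o[:,310:]=0
print(np.argwhere(o).mean(0).round(2))"; done
python3 - <<'E'
from h import *
w=snap('wrist','w15')
a=cv2.resize(cv2.imread('pics/q5.png')[155:245,250:330],None,fx=5,fy=5,interpolation=0)
b=cv2.resize(cv2.imread('pics/w15.png')[100:280,190:310],None,fx=2.5,fy=2.5)
cv2.imwrite('pics/z15.png',cv2.hconcat([a,b]))
P=pts(w);hsv=cv2.cvtColor(w['color'],cv2.COLOR_RGB2HSV);y=cv2.inRange(hsv,(20,110,80),(36,255,255))>0;y&=(P[...,2]>148)&(P[...,2]<164)
q=P[y];q=q[(q[:,0]>492)&(q[:,0]<590)&(abs(q[:,1])<30)];print('handle fit',np.polyfit(q[:,0]-515,q[:,2],1),len(q))
E
```

```text
t: 12.55
[187.87 289.39]
t: 13.4
[187.99 289.35]
t: 14.25
[187.86 289.44]
t: 15.1
[187.83 289.45]
t: 15.95
[187.9  289.39]
handle fit [3.49088412e-04 1.54829953e+02] 5350
```

View pics/z15.png

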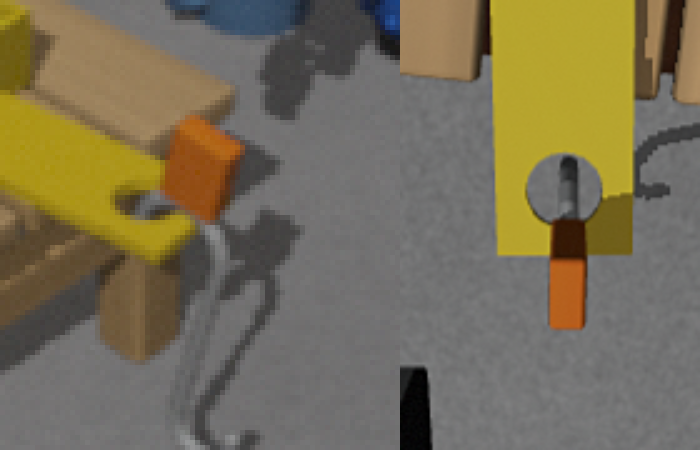

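The hook is at rest, the handle is level at about 155 mm, and the leg is through the hole. The gripper is well clear, so I'll hand in.

```bash
python3 -c "
from station import env
print(env.hand_in()); print(env.get_obs()['t'])"
```

```text
the job is handed in; nothing more can be done
None
the job is handed in; nothing more can be done
```

I gripped the S-hook by its orange tab, lifted it out of the block, and lowered its free leg through the hole in the yellow scoop's handle. I then released it, raised the gripper well clear, and handed in just after 16 s on the robot's clock.

**Last checks:**
- **Hook at rest:** over the last 4 s the tab stayed still to about 0.1 pixel. The hook hangs by itself on the web behind the hole, by eye tilted about 10 degrees.
- **Tip:** about 6 mm from the hole's axis. Its depth is my estimate of about 30 mm below the handle's upper face. I could not triangulate it after release, because the handle hid it from the side camera.
- **Scoop:** the handle is level and its upper face measured about 155 mm high. The hole is within about 1 mm of where it was at the start.
- **Force:** the wrist force never read more than about 1.5 N.

**What disagreed:**
- The side camera places the hole about 2–3 mm from where the wrist and top cameras do. I trusted the wrist view.
- The tab ended up about 10 mm off-centre in the pads, and the gripper drifted about 5 mm upward while closing. I corrected for this by re-measuring the tip before lowering it.

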